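Register the blue slide box in the label-reader corner

ROBOT

A 6-joint arm with a two-finger parallel gripper is mounted at the origin on the work surface. World frame = base frame: x ahead of the robot, y to its left, z up, the work surface at z = 0. Lengths are in m, angles in rad, forces in N, time in s.
With the tool pointing down it reaches from about 0.375 to 0.9 m from the base axis. Payload 3.1 kg.
Tool frame: the origin (TCP) lies at the very end of the fingers, on their centre line; the grasp point (between the pads) lies 19 mm behind it (manip.pinch_z is the distance from the TCP to the grasp point, in m); z points along the fingers, y is the direction in which the jaws open and shut (so a half turn about z gives the same grasp; the last joint's range is limited). The gripper opens to 85 mm and grips with 20 to 120 N. Pads are 22 mm wide; open, the fingers measure 114 mm over their backs; the gripper's body (76 mm by 85 mm) begins 54 mm behind the grasp point. The pads swing forward as they close: fully open they stand 13 mm farther back than shut.
Start: joints at [0.927, 0.527, 1.433, -0, 1.181, -0.178], TCP at [0.28, 0.559, 0.231] pointing down, gripper open.
Joint ranges: [-3.08, 3.08], [-0.75, 2.2], [0.22, 2.44], [-1.43, 4.57], [0, 2.65], [-2.85, 2.85]. Speed limits (rad/s): [2.79, 2.79, 3.14, 3.14, 3.14, 3.14].

INTERFACE

Orientations are given as a unit quaternion [x, y, z, w].
In Python, from station import manip gives the robot as it stands.
- The arm moves only by the tool drive_tool, never from a script. Its argument "increments" is a list of rows, each a list of 7 numbers: the closure in counts, from 0 (fully open) to 255 (shut), then the shift along the tool's x, y, z in cm, then the turn, a rotation vector about the tool's x, y, z in rad. A call has 1 to 20 rows; each row is the pose to reach, as a shift and turn from the pose commanded when the call began, along the tool's axes at that moment; what a row does not reach only later rows make up. A row lasts 1/10 s, in which the tool goes at most 50 mm and 8.59 degrees, less where a joint would pass 70% of its speed; a pose out of reach is approached as far as the arm can. A call with a gripper value outside its range is refused whole. The fingers move at their own pace and stop on an object; "force" is the grip in N (left out, the last holds). Time passes only in rows, so rows that repeat a pose let the fingers close. It gives the time, the measured TCP pose, the force and the opening at its end, in the units of the state.
- manip.sense(): the state, without advancing time (a new reading comes with each control period).
- manip.snapshot(name): name is "scene" or "side" or "wrist"; returns the picture (400x640x3 uint8, red, green, blue); there is no depth.
- manip.camera_model(name): a dict with "mtx" (3x3 intrinsics, pixels), "k1" (the pictures are not rectified: a ray, as slopes to the right and down, at radius r is drawn at 1 + k1 r^2 times it, then the intrinsics apply), "cam_to_world" (4x4, takes a point from camera to world coordinates). Camera axes: x right, y down, z forward; pixel columns grow to the right and rows downward; lengths in m; the calibration is good to about 2 mm. A picture is of the moment at which its call begins: read the wrist's pose just before it. camera_model takes no time and is no camera call; for the wrist camera it gives the pose at the moment of the call.
- manip.sign_off(): hands the job in, once; it reports no verdict.
The state is a dict: "t": time; "q": joint angles; "qd": joint speeds; "tau": joint torques, N m; "tcp_pos": TCP position; "tool_rot": TCP orientation; "force": force on the tool from outside, world axes, zero at the start; "ft_torque": the same for the moment, N m; "finger_gap": opening from 0.0 (shut) to 1.0 (fully open).
Only numpy, scipy, OpenCV 4.12 (cv2) and the standard library are available. Lean on these libraries where they do the work, as an engineer would, in place of code of your own. Each camera call takes 0.05 s, during which the arm holds its last target. There are 200 camera calls.

TASK

Slide the blue slide box along the counter, without lifting it, into the aluminium locating corner: one long side lying against the long fence and one short side against the short end stop. Leave the yellow slide box and the white bottle where they are.

Things in the scene. Friction and masses are not known exactly. Their poses are not given: they have to be found in the camera images.
- blue_box: The box to register, a blue microscope-slide box with closed lid and white top label, 74 (its x) x 110 (its y) x 32 mm high, loose on the counter. Origin: centre of its underside, z up. About 0.16 kg; the same turned half round. It starts on the robot's side of the fence, long side within about 15 deg of parallel to it; the yellow box lies to its left or right.
- yellow_box: A bystander that stays where it is: a yellow microscope-slide box with closed lid and white top label, 74 (its x) x 110 (its y) x 32 mm high, loose on the counter. Origin: centre of its underside, z up. The boxes start 15 mm or more apart and 95 to 125 mm short of the fence: there is room to slide the blue one along the fence past the yellow.
- corner: Fixed aluminium L, 20 mm high, with a white reader 45 mm high behind it. Origin: inner corner at counter level, z up, x away from the robot (turned up to 7 deg). Fence face: plane x = 0, from y = 0 to -380 mm. End stop face: plane y = 0, from x = 0 to -70 mm. The box goes on the side x < 0, y < 0, onto a flat printed grey patch: when home its origin is at x -37, y -55 mm, long side along y.
- bottle: A bystander that stays where it is: a loose white bottle with a blue cap, 50 mm in diameter, 100 mm high, standing on the counter to the left (+y) of the end stop, at least 50 mm clear of it. Origin: centre of its underside.
There are look-alikes about, which are no part of the job. There is more than one size of the blue_box; the one meant has the size given above.

How it is judged:
By the outcome, as a careful person would: the job done as asked, in the order asked, and still so for the second after the job is handed in, with the robot touching nothing.
It also fails if it takes over 51 s, if anything falls off the work surface, if the arm or the gripper's body presses on something with over 40 N, if the wrist force passes 120 N, or if a joint passes its speed limit or range.

## Working session

There is one attempt and no reset: what is moved stays moved. The work goes in short steps, Python scripts to look and compute and a tool call to move; the robot and the scene stay as the last step left them, time stands still between calls to the robot, and variables do not carry over. Pictures are saved under pics/ and viewed, about 8 in all and at most 12, crops included, and the job is handed in when it is done.

Besides the shell and the picture viewer there is one more tool, called after "Emit:" as name(argument=value, ...), one argument or row to a line, values as JSON. drive_tool: Moves the arm, as the interface text tells. Its arguments: {"type":"object","properties":{"increments":{"type":"array","items":{"type":"array","items":{"type":"number"}}},"force":{"type":"number"}},"required":["increments"]}

```bash
mkdir -p pics; cat > h.py <<'E'
import numpy as np, cv2
from station import manip
def save(n,f):
    im=manip.snapshot(n); cv2.imwrite(f'pics/{f}.png',im[:,:,::-1]); return im
def ray(c,u,v):
    K=np.array(c['mtx']);x=(u-K[0,2])/K[0,0];y=(v-K[1,2])/K[1,1]
    rd=np.hypot(x,y);r=rd
    for _ in range(30): r=rd/(1+c['k1']*r*r)
    s=r/rd if rd>0 else 1
    return np.array([x*s,y*s,1])
def world(c,u,v,z):
    T=np.array(c['cam_to_world']);d=T[:3,:3]@ray(c,u,v);o=T[:3,3]
    return o+d*(z-o[2])/d[2]
def proj(c,p):
    T=np.linalg.inv(np.array(c['cam_to_world']));q=T[:3,:3]@np.array(p)+T[:3,3]
    x,y=q[0]/q[2],q[1]/q[2];k=1+c['k1']*(x*x+y*y);K=np.array(c['mtx'])
    return np.array([K[0,0]*x*k+K[0,2],K[1,1]*y*k+K[1,2]])
E
python3 - <<'E'
from h import *
save('scene','a_scene'); save('side','a_side')
for n in('scene','side'):
    c=manip.camera_model(n); print(np.round(c['mtx'],1).tolist(),c['k1'],np.round(c['cam_to_world'],3).tolist())
print(manip.sense())
E
```

```text
[[372.0, 0.0, 315.0], [0.0, 372.0, 200.8], [0.0, 0.0, 1.0]] -0.039230217909033534 [[-0.302, 0.705, -0.642, 1.032], [0.953, 0.23, -0.197, 0.287], [0.009, -0.671, -0.741, 0.626], [0.0, 0.0, 0.0, 1.0]]
[[448.2, 0.0, 320.7], [0.0, 448.2, 196.4], [0.0, 0.0, 1.0]] -0.11209273174060844 [[0.983, -0.148, 0.108, 0.432], [-0.183, -0.758, 0.626, -0.493], [-0.011, -0.635, -0.772, 0.793], [0.0, 0.0, 0.0, 1.0]]
{'t': 0.1, 'q': array([ 9.27476536e-01,  5.28396629e-01,  1.43378940e+00, -1.45819363e-06,
        1.18138795e+00, -1.78518533e-01]), 'qd': array([-0.00087864, -0.00265301, -0.00087031, -0.0005862 , -0.00036649,
       -0.00124506]), 'tau': array([-3.00928502e-05, -4.43309784e+01, -1.78584784e+01, -1.68075630e-04,
        3.86141488e-03, -3.66626443e-05]), 'tcp_pos': array([0.27974235, 0.5581748 , 0.23041223]), 'tool_rot': array([ 2.30313893e-01,  9.73115887e-01, -9.08465207e-04, -3.95105029e-04]), 'force': array([ 0.39485721,  0.50961846, -0.59769281]), 'ft_torque': array([ 0.01315395, -0.0088608 ,  0.00958097]), 'finger_gap': 1.0051491303634854}
```

View pics/a_scene.png

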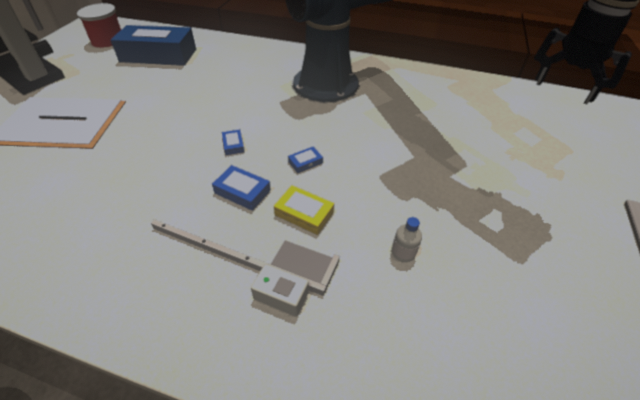

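View pics/a_side.png

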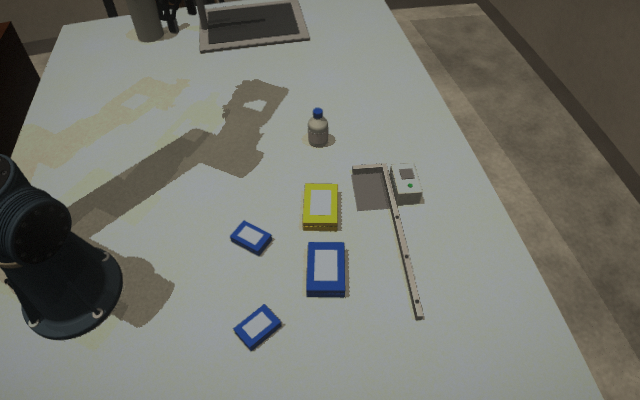

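The scene shows the large blue box at scene (242,187) / side (326,270), and the yellow one to its left at side (321,206). The corner is near side (385,168), and the fence runs to (420,318). The two small blue boxes are decoys. I'll enlarge the side view.

```bash
python3 - <<'E'
from h import *
im=cv2.imread('pics/a_side.png')[155:325,290:440]
cv2.imwrite('pics/b.png',cv2.resize(im,None,fx=3.5,fy=3.5,interpolation=cv2.INTER_CUBIC))
E
```

```text
(no output)
```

View pics/b.png

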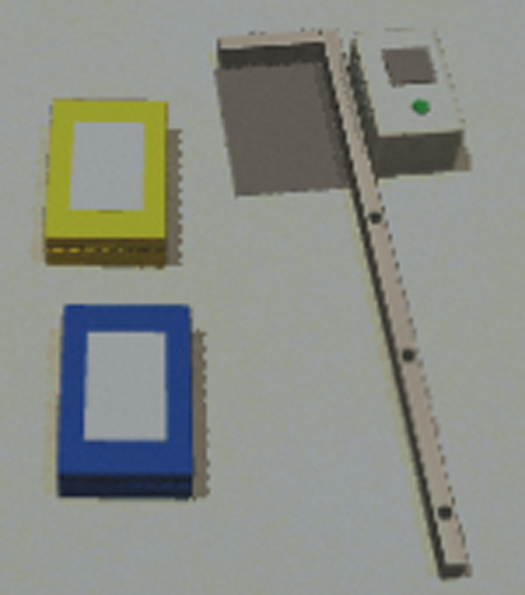

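The crop shows these top corners: blue (66,305), (190,306), (192,473), (58,473); yellow (55,100), (166,102), (165,239), (46,238). The corner's inner top edge runs (219,47) to (327,43) to (441,566).

```bash
python3 - <<'E'
from h import *
c=manip.camera_model('side')
f=lambda p,z:world(c,p[0]/3.5+290-.4,p[1]/3.5+155-.4,z)[:2]
for n,P in dict(blue=[(66,305),(190,306),(192,473),(58,473)],yel=[(55,100),(166,102),(165,239),(46,238)]).items():
    Q=np.array([f(p,.032) for p in P]); (x,y),s,a=cv2.minAreaRect((Q*1000).astype(np.float32))
    print(n,Q.round(4).tolist(),Q.mean(0).round(4)); L=(Q[0]+Q[1]-Q[2]-Q[3])/2;W=(Q[1]+Q[2]-Q[0]-Q[3])/2
    print(np.linalg.norm(L),np.linalg.norm(W),'yaw of +y',np.degrees(np.arctan2(-L[0],L[1])),np.degrees(np.arctan2(W[1],W[0])))
A,C,E=[f(p,.02) for p in((219,47),(327,43),(441,566))]
print('corner',A,C,E,np.linalg.norm(A-C),np.linalg.norm(E-C),'yaw',np.degrees(np.arctan2((E-C)[0],-(E-C)[1])),np.degrees(np.arctan2(*(C-A)[::-1])))
w=manip.camera_model('wrist');print(np.array(w['cam_to_world']).round(3).tolist(),w['mtx'])
print('bottle',world(c,318,143,0))
E
```

```text
blue [[0.4922, 0.0118], [0.5627, -0.0026], [0.5407, -0.1082], [0.4698, -0.0945]] [ 0.5164 -0.0484]
0.10824339496400436 0.07208085603780788 yaw of +y -11.841472645199815 -11.231912642273542
yel [[0.5116, 0.169], [0.5814, 0.1536], [0.5584, 0.0472], [0.4885, 0.0616]] [0.5349 0.1079]
0.10940615778006514 0.07143820430313828 yaw of +y -12.169444510736376 -12.038402484539734
corner [0.62890519 0.20502042] [0.70139834 0.1946639 ] [ 0.65962456 -0.18146194] 0.07322919081786836 0.37843848986519885 yaw -6.337486074209041 -8.130383987063247
[[0.447, 0.852, 0.272, 0.21], [0.894, -0.426, -0.138, 0.593], [-0.002, 0.305, -0.952, 0.373], [0.0, 0.0, 0.0, 1.0]] [[290.534186     0.         318.68944143]
 [  0.         290.534186   199.72415269]
 [  0.           0.           1.        ]]
bottle [5.68576883e-01 3.24762631e-01 1.11022302e-16]
```

Emit:
drive_tool(
  increments=[
    [60,-5,-5.5,1,0,0,-0.03],
    [130,-10,-11,3,0,0,-0.07],
    [130,-15,-16.5,4,0,0,-0.1],
    [130,-20,-22,6,0,0,-0.15],
    [130,-25,-27.5,7,0,0,-0.18],
    [130,-30,-33,8,0,0,-0.22],
    [130,-35,-38.5,9,0,0,-0.24],
    [130,-39,-43,10,0,0,-0.26],
    [130,-41.4,-45.6,10,0,0,-0.262],
    [130,-41.4,-45.6,10,0,0,-0.262],
    [130,-41.4,-45.6,10,0,0,-0.262],
    [130,-41.4,-45.6,10,0,0,-0.262],
    [130,-41.4,-45.6,10,0,0,-0.262],
    [130,-41.4,-45.6,10,0,0,-0.262],
    [130,-41.4,-45.6,10,0,0,-0.262],
    [130,-41.4,-45.6,10,0,0,-0.262],
    [130,-41.4,-45.6,10,0,0,-0.262],
    [130,-41.4,-45.6,10,0,0,-0.262],
  ],
  force=40,
)

```text
t: 1.9
tcp_pos: [0.4454, -0.0333, 0.1315]
tool_rot: [0.1, 0.995, 0.0, -0.0]
force: [0.0, 0.3, 0.5]
finger_gap: 0.493
```

```bash
python3 - <<'E'
from h import *
s=manip.sense();c=manip.camera_model('wrist');save('wrist','c');print(s['t'],s['tcp_pos'],s['tool_rot'],s['finger_gap'])
import pickle;pickle.dump(c,open('c.pkl','wb'));print(proj(c,s['tcp_pos']))
E
```

```text
1.9 [ 0.44541963 -0.03329347  0.13149119] [ 1.00207091e-01  9.94966597e-01  5.22214654e-05 -8.00854766e-05] 0.49326393146505976
[319.75145447 255.67112679]
```

View pics/c.png

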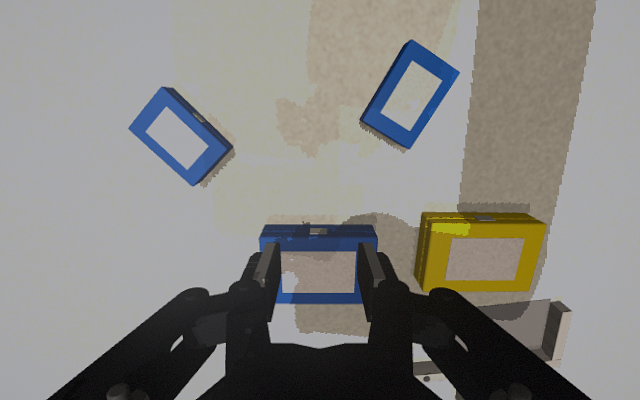

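The wrist view shows the blue box squarely in front of the fingers. Its near face has its bottom edge at about row 226 and its top edge at about row 239, over columns 260-378. The decoys are at the top and the yellow box is on the right.

```bash
python3 - <<'E'
from h import *
import pickle;c=pickle.load(open('c.pkl','rb'))
for u,v,z in((260,239,.032),(378,239,.032),(264,226,0),(376,225,0)): print(world(c,u,v,z).round(4))
# predicted from side
for p in((.4922,.0118,.032),(.4698,-.0945,.032),(.4922,.0118,0),(.4698,-.0945,0)): print(proj(c,p).round(1))
E
```

```text
[ 0.4712 -0.0941  0.032 ]
[0.4927 0.0121 0.032 ]
[ 0.4714 -0.0962  0.    ]
[0.493  0.0163 0.    ]
[377.6 238.6]
[259.1 237.7]
[371.6 225.1]
[265.2 224.3]
```

Emit:
drive_tool(
  increments=[
    [130,0,0,4,0,0,0],
    [130,0,0,8,0,0,0],
    [130,0,0,11,0,0,0],
    [130,0,0,12,0,0,0],
    [130,-1,0,12,0,0,0],
    [130,-2,0,12,0,0,0],
    [130,-2.5,0,12,0,0,0],
    [130,-3,0,12,0,0,0],
    [130,-3.5,0,12,0,0,0],
    [130,-4.3,0.1,12,0,0,0],
    [130,-5.1,0.1,12,0,0,-0.01],
    [130,-6,0.2,12,0,0,-0.02],
    [130,-7,0.2,12,0,0,-0.03],
    [130,-8,0.3,12,0,0,-0.04],
    [130,-9,0.3,12,0,0,-0.05],
    [130,-10,0.4,12,0,0,-0.06],
    [130,-11,0.4,12,0,0,-0.07],
    [130,-12,0.5,12,0,0,-0.08],
    [130,-13,0.5,12,0,0,-0.087],
    [130,-13.6,0.5,12,0,0,-0.087],
  ],
)

```text
t: 3.95
tcp_pos: [0.5817, -0.0574, 0.0113]
tool_rot: [0.058, 0.998, -0.0, 0.001]
force: [-1.9, 0.5, 1.1]
finger_gap: 0.491
```

```bash
python3 - <<'E'
from h import *
im=save('side','d0')[155:325,290:440]
cv2.imwrite('pics/d.png',cv2.resize(im[:,:,::-1],None,fx=3.5,fy=3.5,interpolation=cv2.INTER_CUBIC))
s=manip.sense();print(s['tcp_pos'],s['tool_rot'],s['force'],s['ft_torque'])
E
```

```text
[ 0.58261908 -0.0577053   0.01142354] [ 5.78882693e-02  9.98321592e-01 -3.55464119e-04  1.67968317e-03] [ 0.5551146  -0.32618401 -0.07562551] [-0.05342777 -0.02490378 -0.01671525]
```

View pics/d.png

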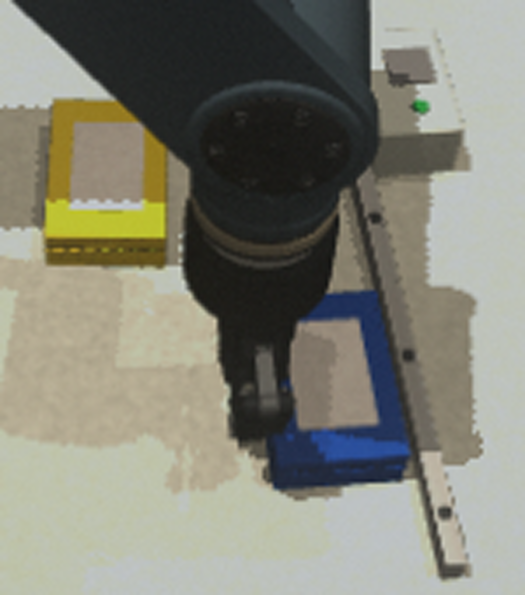

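The blue box now lies parallel to the fence and only a few mm short of it. The yellow box hasn't moved. I'll press on gently.

Emit:
drive_tool(
  increments=[
    [130,-0.2,0,0,0,0,0],
    [130,-0.4,0,0,0,0,0],
    [130,-0.5,0,0,0,0,0],
    [130,-0.6,0,0,0,0,0],
    [130,-0.6,0,0,0,0,0],
  ],
)

```text
t: 4.5
tcp_pos: [0.5861, -0.0577, 0.0113]
tool_rot: [0.058, 0.998, -0.0, 0.0]
force: [-1.3, -0.6, -1.2]
finger_gap: 0.487
```

Emit:
drive_tool(
  increments=[
    [130,-0.1,0,0,0,0,0],
    [130,-0.2,0,0,0,0,0],
    [130,-0.3,0,0,0,0,0],
    [130,-0.4,0,0,0,0,0],
    [130,-0.4,0,0,0,0,0],
  ],
)

```text
t: 5.0
tcp_pos: [0.5878, -0.0579, 0.0112]
tool_rot: [0.058, 0.998, 0.0, -0.002]
force: [-6.0, -1.5, 3.5]
finger_gap: 0.489
```

Emit:
drive_tool(
  increments=[
    [130,-0.1,0,0,0,0,0],
    [130,-0.2,0,0,0,0,0],
    [130,-0.3,0,0,0,0,0],
    [130,-0.3,0,0,0,0,0],
  ],
)

```text
t: 5.4
tcp_pos: [0.5879, -0.0578, 0.0111]
tool_rot: [0.057, 0.998, 0.001, -0.005]
force: [-10.1, -0.5, 6.7]
finger_gap: 0.489
```

```bash
python3 - <<'E'
from h import *
s=manip.sense();print(s['tcp_pos'],s['tool_rot'],s['force'],s['ft_torque'])
E
```

```text
[ 0.58786664 -0.05778709  0.01111074] [ 5.74259814e-02  9.98334491e-01  6.17339697e-04 -5.48817862e-03] [-10.12945057  -0.54293236   6.65200573] [-0.21133542  1.49516252  0.06527619]
```

Seated against the fence at 10 N, with the tool yaw at -6.6°. Next I'll back off, go over, turn 90° and stand behind the -y end.

Emit:
drive_tool(
  increments=[
    [130,1.5,0,0,0,0,0],
    [130,3.5,0,0,0,0,0],
    [130,3.5,0,-5,0,0,0],
    [150,3.5,0,-9,0,0,0],
    [180,2,-2,-11,0,0,0.14],
    [180,0,-4,-11,0,0,0.28],
    [180,-2,-6,-11,0,0,0.42],
    [180,-4,-8,-11,0,0,0.56],
    [180,-4,-9.1,-11,0,0,0.7],
    [180,-4,-9.1,-11,0,0,0.84],
    [180,-4,-9.1,-11,0,0,0.98],
    [180,-4,-9.1,-11,0,0,1.12],
    [180,-4,-9.1,-11,0,0,1.26],
    [180,-4,-9.1,-11,0,0,1.4],
    [180,-4,-9.1,-11,0,0,1.5],
    [180,-4,-9.1,-11,0,0,1.571],
    [180,-4,-9.1,-11,0,0,1.571],
    [180,-4,-9.1,-11,0,0,1.571],
    [180,-4,-9.1,-11,0,0,1.571],
  ],
)

```text
t: 7.3
tcp_pos: [0.6225, -0.1536, 0.1214]
tool_rot: [0.747, 0.665, 0.0, 0.0]
force: [0.4, 0.3, 0.3]
finger_gap: 0.292
```

```bash
python3 - <<'E'
from h import *
im=save('side','e0')[155:325,290:440]
a=cv2.resize(im[:,:,::-1],None,fx=3.5,fy=3.5,interpolation=cv2.INTER_CUBIC)
cv2.imwrite('pics/e.png',a)
s=manip.sense();print(s['tcp_pos'],s['tool_rot'],s['force'],s['finger_gap'])
E
```

```text
[ 0.62240119 -0.15357818  0.12137863] [7.46656987e-01 6.65209172e-01 1.59151135e-04 2.76087669e-04] [-0.16607659 -0.86765611 -0.37808001] 0.29240849614948705
```

View pics/e.png

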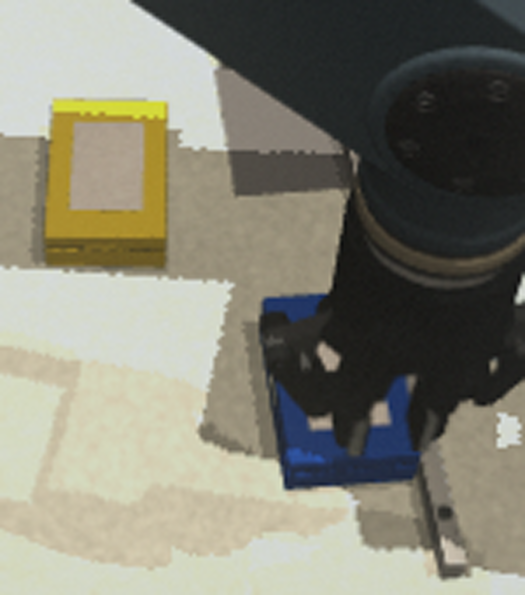

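The blue box lies against the fence, and its near (-y) top edge runs from crop (286,463) to (416,456). The gripper is above it in perspective. I'll check the clearance before descending.

```bash
cat >> h.py <<'E'
a=np.radians(-6.5);R=np.array([[np.cos(a),-np.sin(a)],[np.sin(a),np.cos(a)]]);C=np.array([.7014,.1947])
loc=lambda p:R.T@(np.array(p)[:2]-C)
E
python3 - <<'E'
from h import *
c=manip.camera_model('side')
for p in((286,463),(416,456),(263,298)): print(loc(world(c,p[0]/3.5+289.6,p[1]/3.5+154.6,.032)).round(4))
print(loc(manip.sense()['tcp_pos']).round(4))
E
```

```text
[-0.0741 -0.3172]
[-0.0029 -0.319 ]
[-0.0725 -0.2096]
[-0.0391 -0.355 ]
```

Emit:
drive_tool(
  increments=[
    [180,0,0,4,0,0,0],
    [180,0,0,8,0,0,0],
    [180,0,0,10,0,0,0],
    [180,0,0,11,0,0,0],
    [180,1,0,11,0,0,0],
    [180,2,0,11,0,0,0],
    [180,2.5,0,11,0,0,0],
    [180,3,0.1,11,0,0,0],
    [180,4,0.2,11,0,0,0],
    [180,5,0.2,11,0,0,0],
    [180,6,0.2,11,0,0,0],
    [180,7,0.3,11,0,0,0],
    [180,8,0.3,11,0,0,0],
    [180,9,0.3,11,0,0,0],
    [180,10,0.3,11,0,0,0],
    [180,11,0.4,11,0,0,0],
    [180,12,0.4,11,0,0,0],
    [180,13,0.4,11,0,0,0],
    [180,14,0.4,11,0,0,0],
    [180,14,0.4,11,0,0,0],
  ],
)

```text
t: 9.35
tcp_pos: [0.6429, -0.0127, 0.0112]
tool_rot: [0.747, 0.665, 0.001, -0.0]
force: [0.9, -0.4, 0.5]
finger_gap: 0.291
```

```bash
python3 - <<'E'
from h import *
im=save('scene','f0')[150:350,140:360]
cv2.imwrite('pics/f.png',cv2.resize(im[:,:,::-1],None,fx=3,fy=3,interpolation=cv2.INTER_CUBIC))
s=manip.sense();print(s['tcp_pos'],loc(s['tcp_pos']),s['force'],s['ft_torque'])
E
```

```text
[ 0.64322129 -0.01351318  0.01134056] [-0.03423432 -0.21346077] [ 0.20239977 -0.38740053  0.30919803] [ 0.00601225  0.02254267 -0.02428237]
```

View pics/f.png

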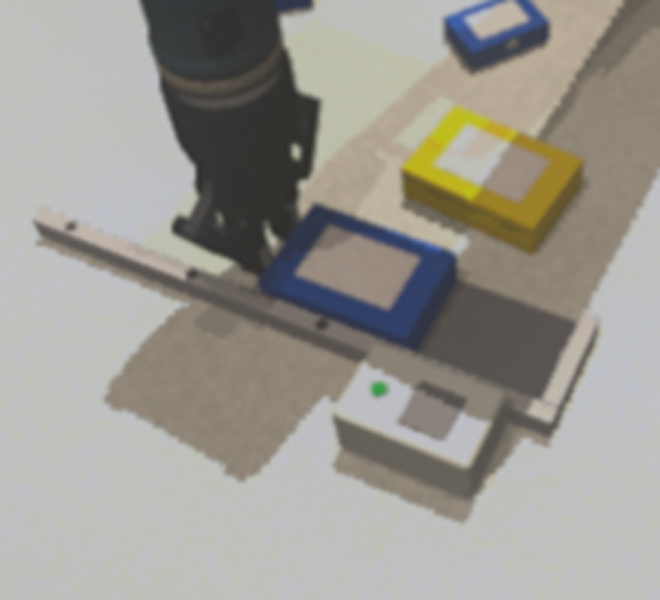

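The box is sliding squarely along the fence, and the yellow box is untouched. I'll continue to just short of the stop, then creep.

Emit:
drive_tool(
  increments=[
    [180,1,0,0,0,0,0],
    [180,2,0,0,0,0,0],
    [180,3,0,0,0,0,0],
    [180,4,0,0,0,0,0],
    [180,5,0,0,0,0,0],
    [180,6,0.1,0,0,0,0],
    [180,7,0.1,0,0,0,0],
    [180,8,0.1,0,0,0,0],
    [180,8.5,0.1,0,0,0,0],
    [180,8.8,0.1,0,0,0,0],
    [180,9,0.1,0,0,0,0],
    [180,9.2,0.1,0,0,0,0],
    [180,9.4,0.1,0,0,0,0],
    [180,9.4,0.1,0,0,0,0],
  ],
)

```text
t: 10.8
tcp_pos: [0.6545, 0.0784, 0.0113]
tool_rot: [0.747, 0.665, 0.0, 0.0]
force: [-1.1, -1.8, -1.7]
finger_gap: 0.295
```

Emit:
drive_tool(
  increments=[
    [180,0.2,0,0,0,0,0],
    [180,0.3,0,0,0,0,0],
    [180,0.3,0,0,0,0,0],
  ],
)

```text
t: 11.1
tcp_pos: [0.6545, 0.0786, 0.0113]
tool_rot: [0.746, 0.666, -0.002, 0.001]
force: [-2.5, -9.8, 0.1]
finger_gap: 0.292
```

It hit the stop with 10 N right where predicted. I'll press slightly more, then back off, raise clear and look.

Emit:
drive_tool(
  increments=[
    [180,0.2,0,0,0,0,0],
    [180,0.3,0,0,0,0,0],
    [180,0.3,0,0,0,0,0],
  ],
)

```text
t: 11.4
tcp_pos: [0.6545, 0.0787, 0.0114]
tool_rot: [0.746, 0.666, -0.003, 0.002]
force: [-4.0, -17.2, 0.6]
finger_gap: 0.295
```

Emit:
drive_tool(
  increments=[
    [180,-0.5,0,0,0,0,0],
    [180,-1.5,0,0,0,0,0],
    [180,-4,0,0,0,0,0],
    [180,-5,0,-4,0,0,0],
    [180,-8,0,-8,0,0,0],
    [180,-12,0,-12,0,0,0],
    [180,-16,0,-12,0,0,0],
    [180,-20,0,-12,0,0,0],
    [180,-24,0,-12,0,0,0],
    [180,-24,0,-12,0,0,0],
    [180,-24,0,-12,0,0,0],
    [180,-24,0,-12,0,0,0],
  ],
)

```text
t: 12.6
tcp_pos: [0.6272, -0.153, 0.1312]
tool_rot: [0.747, 0.665, 0.0, -0.0]
force: [0.1, -1.3, 0.1]
finger_gap: 0.296
```

```bash
python3 - <<'E'
from h import *
im=save('side','g0')[155:235,295:430]; sc=save('scene','g1')[180:310,200:350]
A=cv2.resize(im[:,:,::-1],(780,462),interpolation=cv2.INTER_CUBIC)
cv2.imwrite('pics/g.png',A);cv2.imwrite('pics/gs.png',cv2.resize(sc[:,:,::-1],None,fx=4.5,fy=4.5,interpolation=cv2.INTER_CUBIC))
print(manip.sense()['t'])
E
```

```text
12.7
```

View pics/g.png

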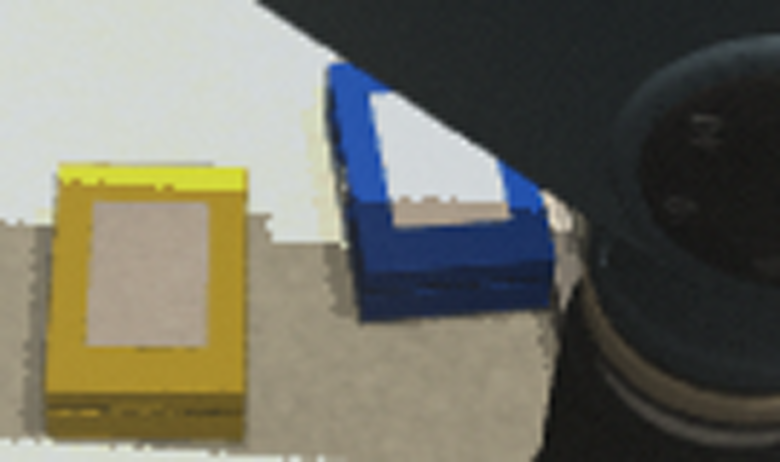

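View pics/gs.png

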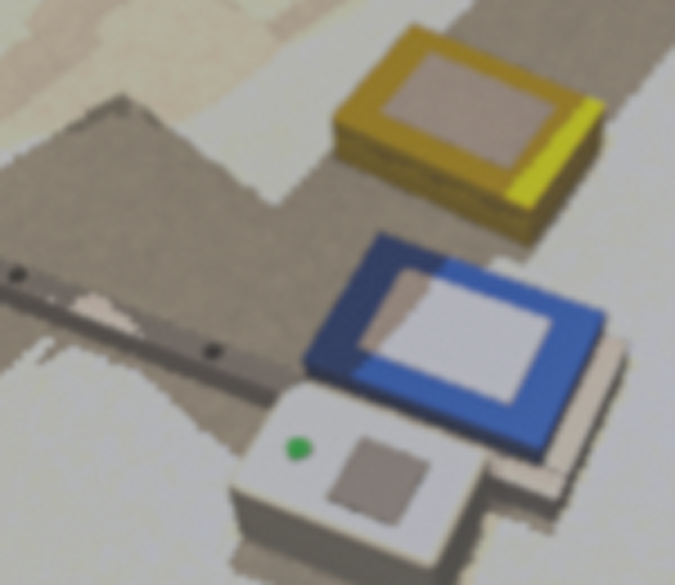

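Both views show the box in the corner; yellow is undisturbed. The arm hides the fence side in the side view, so I'll move it aside for a clean check.

Emit:
drive_tool(
  increments=[
    [180,0,-4,-2,0,0,0],
    [180,0,-8,-4,0,0,0],
    [180,0,-12,-5,0,0,0],
    [180,0,-16,-5,0,0,0],
    [180,-1,-20,-5,0,0,0],
    [180,-2,-21,-5,0,0,0],
    [180,-2,-21,-5,0,0,0],
    [180,-2,-21,-5,0,0,0],
  ],
)

```text
t: 13.5
tcp_pos: [0.4173, -0.1495, 0.1817]
tool_rot: [0.747, 0.665, 0.0, 0.001]
force: [1.2, 0.3, 0.4]
finger_gap: 0.296
```

```bash
python3 - <<'E'
from h import *
im=np.mean([manip.snapshot('side') for _ in range(3)],0).astype(np.uint8)[155:225,340:430]
cv2.imwrite('pics/h.png',cv2.resize(im[:,:,::-1],None,fx=8,fy=8,interpolation=cv2.INTER_CUBIC))
s=manip.sense();print(s['t'],s['tcp_pos'])
E
```

```text
13.65 [ 0.41751404 -0.14952378  0.18139049]
```

View pics/h.png

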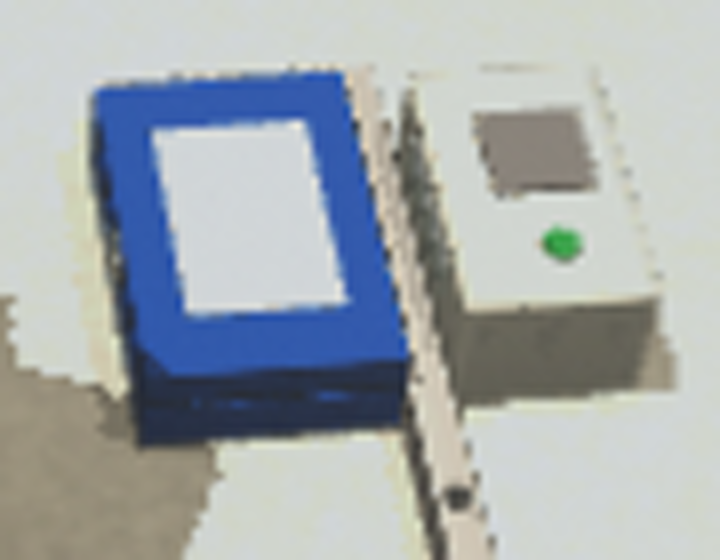

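The clean view shows top corners at (94,90), (343,72), (408,358), (137,378). The fence's inner top edge emerges right at the box's corner, around (410,430).

```bash
python3 - <<'E'
from h import *
c=manip.camera_model('side')
f=lambda p,z:loc(world(c,p[0]/8+340-.44,p[1]/8+155-.44,z))
Q=np.array([f(p,.032) for p in((94,90),(343,72),(408,358),(137,378))])
print((Q*1000).round(1).tolist(),(Q.mean(0)*1000).round(1)); L=(Q[0]+Q[1]-Q[2]-Q[3]);print('yaw rel',np.degrees(np.arctan2(-L[0],L[1])))
for e in ((410,430),(437,558)): print(f(e,.02)*1000)
# expected home corners
for x,y in((-74,0),(0,0),(0,-110),(-74,-110)):
    w=C+R@np.array([x,y])/1000; print((proj(c,[*w,.032])+.44-[340,155])*8)
E
```

```text
[[-76.2, -1.9], [-2.6, -0.4], [-2.0, -108.7], [-76.8, -109.8]] [-39.4 -55.2]
yaw rel -0.00834692981834463
[  -2.78215851 -124.31430821]
[  -2.88677469 -167.60245184]
[100.7321674   84.89206512]
[351.61319079  70.43048495]
[416.02113873 361.19527326]
[147.49455226 378.05583435]
```

Relative to the fence edge in the same view (-2.8 mm), the box edge is at -2.3 mm and its yaw is 0, so it looks flush within about 1 mm. Plenty of time is left. A gentle press from the robot side will confirm fence contact; there is a 40 mm slot to yellow for a 22 mm finger.

Emit:
drive_tool(
  increments=[
    [220,3,1.4,0,0,0,-0.14],
    [220,6,2.8,0,0,0,-0.28],
    [220,9,4.2,0,0,0,-0.42],
    [220,12,5.6,0,0,0,-0.56],
    [220,15,7,0,0,0,-0.7],
    [220,18,8.4,0,0,0,-0.84],
    [220,21,9.8,0,0,0,-0.98],
    [220,24,11.2,0,0,0,-1.12],
    [220,27,12.6,0,0,0,-1.26],
    [220,30,14,0,0,0,-1.4],
    [220,32,14.6,0,0,0,-1.5],
    [220,32.9,14.8,0,0,0,-1.571],
    [220,32.9,14.8,0,0,0,-1.571],
    [220,32.9,14.8,0,0,0,-1.571],
    [220,32.9,14.8,0,0,0,-1.571],
  ],
)

```text
t: 15.15
tcp_pos: [0.601, 0.1597, 0.181]
tool_rot: [0.058, 0.998, -0.0, -0.0]
force: [0.6, -1.1, -0.5]
finger_gap: 0.14
```

```bash
python3 - <<'E'
from h import *
s=manip.sense();print(s['t'],s['tcp_pos'],s['tool_rot'],loc(s['tcp_pos']),s['finger_gap'])
im=save('wrist','i');c=manip.camera_model('wrist')
for x,y in((-.074,-.045),(-.0945,-.045)): print(proj(c,[*(C+R@[x,y]),.032]))
E
```

```text
15.15 [0.60098808 0.15967972 0.18104176] [ 5.84635029e-02  9.98289463e-01 -1.49598403e-04 -3.80278034e-04] [-0.09580205 -0.04616212] 0.1403023743115559
[320.59671399 205.53169217]
[320.58027613 186.89171017]
```

View pics/i.png

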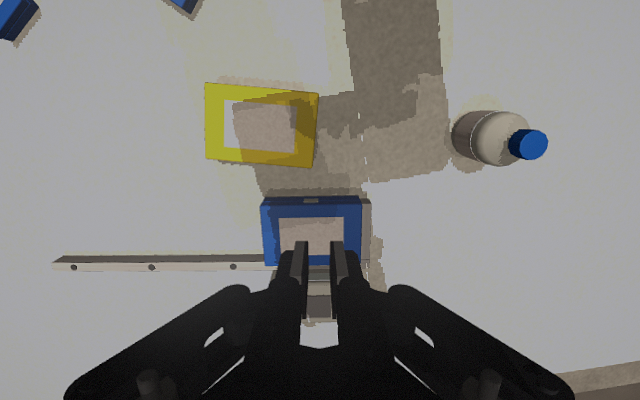

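The wrist view has the blue near top edge at about row 205, which matches the prediction for home (205.5). The nearest yellow corner is at (313,167), so the finger fits in the slot. I'll descend slowly and press.

Emit:
drive_tool(
  increments=[
    [220,0,0.6,3,0,0,0],
    [220,0,0.6,6,0,0,0],
    [220,0,0.6,9,0,0,0],
    [220,0,0.6,11,0,0,0],
    [220,0,0.6,12,0,0,0],
    [220,0,0.6,13,0,0,0],
    [220,0,0.6,14,0,0,0],
    [220,0,0.6,15,0,0,0],
    [220,0,0.6,16,0,0,0],
    [220,0,0.6,16.6,0,0,0],
    [220,0,0.6,16.6,0,0,0],
    [220,-0.3,0.6,16.6,0,0,0],
    [220,-0.6,0.6,16.6,0,0,0],
    [220,-0.8,0.6,16.6,0,0,0],
    [220,-1.0,0.6,16.6,0,0,0],
    [220,-1.2,0.6,16.6,0,0,0],
    [220,-1.4,0.6,16.6,0,0,0],
    [220,-1.4,0.6,16.6,0,0,0],
  ],
)

```text
t: 17.0
tcp_pos: [0.6104, 0.1651, 0.0152]
tool_rot: [0.058, 0.998, -0.0, -0.006]
force: [-9.6, 1.6, 7.4]
finger_gap: 0.139
```

```bash
python3 - <<'E'
from h import *
s=manip.sense();print(s['t'],s['tcp_pos'],loc(s['tcp_pos']),s['force'])
E
```

```text
17.0 [0.61044786 0.16505309 0.01518552] [-0.08701136 -0.03975241] [-9.61848095  1.60514584  7.36898679]
```

Resistance is firm at 10 N (sliding takes only about 1 N), so the box is on the fence. I'll retreat the way I came.

Emit:
drive_tool(
  increments=[
    [220,0.5,0,0,0,0,0],
    [220,1.0,0,0,0,0,0],
    [220,1.4,0,0,0,0,0],
    [220,1.4,0,0,0,0,0],
    [220,1.4,0,-2,0,0,0],
    [220,1.4,0,-5,0,0,0],
    [220,1.4,0,-9,0,0,0],
    [220,1.4,0,-13,0,0,0],
    [220,1.4,0,-16,0,0,0],
    [220,4,-4,-18,0,0,0],
    [220,8,-8,-18,0,0,0],
    [220,11,-12,-18,0,0,0],
    [220,14,-16,-18,0,0,0],
    [220,17,-20,-18,0,0,0],
    [220,18,-24,-18,0,0,0],
    [220,18,-28,-18,0,0,0],
    [220,18,-30,-18,0,0,0],
    [220,18,-30,-18,0,0,0],
    [220,18,-30,-18,0,0,0],
  ],
)

```text
t: 18.9
tcp_pos: [0.4025, -0.1131, 0.1954]
tool_rot: [0.059, 0.998, 0.0, 0.0]
force: [0.3, 0.1, -0.4]
finger_gap: 0.139
```

```bash
python3 - <<'E'
from h import *
im=save('side','j0')[95:245,290:440]
s=manip.sense();print(s['t'],s['tcp_pos'],s['force'])
cv2.imwrite('pics/j.png',cv2.resize(im[:,:,::-1],None,fx=4,fy=4,interpolation=cv2.INTER_CUBIC))
E
```

```text
18.95 [ 0.40238055 -0.11235377  0.1953142 ] [0.31229385 0.21582853 0.09089443]
```

View pics/j.png

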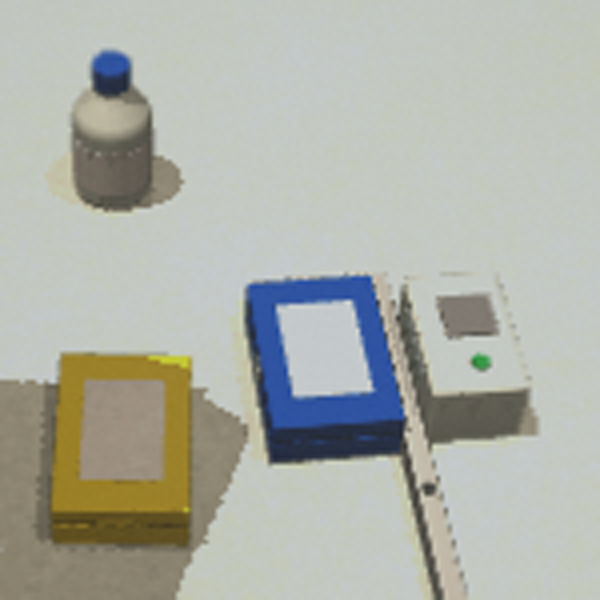

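The final view shows blue flush in the corner. Its corner at (247,286) is side pixel (351.8,166.5), the same as before the press. Yellow's corner at (62,354) is (305.5,183.5), the same as at the start. The bottle is in place.

```bash
python3 -c "
from station import manip
print(manip.sign_off())"
```

```text
the job is handed in; nothing more can be done
None
```

The blue slide box is in the locating corner: one long side lies against the fence and one short side against the end stop. I handed the job in at about 19 s of the 51 s allowed, with the arm clear of everything.

**What I did:** I pushed the box to the fence with two spread fingertips, then slid it along the fence to the end stop. A last light press from the robot's side seated it against the fence.

**Contact checks:** The box met firm resistance at the fence (10 N at first, 10 N at the last press) and at the end stop (17 N). Sliding it took only 1–2 N.

**Camera checks:** In the side view the box is parallel to the fence and within about 1 mm of it. It did not shift visibly during the last press. The yellow box is at its starting pixels to within about half a pixel, and the bottle stands upright where it was, judged by eye.

**What disagreed:** My first camera estimate of the corner put the fence 2–3 mm farther from the robot than the final view and the last press did. I relied on the contact forces and on the box's position relative to the fence. In the final side view the box hides the face of the end stop. Contact there rests on the 17 N push and on the scene picture taken before the last press.

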